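# Push the regulator home into the corner stop

### The job

Push the square-based pressure regulator along the bench with the fingertips into the inside corner of the steel corner stop, so that it stands flat against both the long rail and the short rail. Only push it, keeping it standing on the bench and never lifting it, and leave the other parts on the bench where they are. Finish with the hand clear.

Things in the scene. Friction and masses are not known exactly. Their poses are not given: they have to be found in the camera images.
- regulator: Regulator to push: loose, about 0.55 kg, slides at under 10 N. Foot: plain aluminium block 90 x 90 mm, 30 mm high; on it a round 72 mm flange (42 to 52 mm up) and a black knob 32 mm across, top 74 mm up. Origin: centre of the underside; x, y square to the sides, z up. Starts in front of the long rail, right of the short one, turned at most 0.5 rad from square; any sides may meet the rails.
- stop: Fixed L-shaped stop of dark steel, rails 14 mm thick, 20 mm high. Origin: its inside corner, on the bench. x points away from the robot (within 0.2 rad), y to the left. Long rail: inner face is the plane x = 0, 320 mm long along -y. Short rail: inner face is the plane y = 0, 100 mm long along -x. Fully home, the regulator's centre is at x = -45, y = -45 mm in this frame.
- round_regulator: Bystander, to be left alone: a similar regulator on a ROUND foot, 84 mm across and 30 mm high, 74 mm tall, to the right. Origin: centre of the underside.
- gauge: Bystander: round black pressure gauge lying on its back, dial up, 80 mm across, 35 mm high, its brass stem (20 mm thick) ending 60 mm from the origin along -x. Origin: centre of the underside.
- gate_valve: Bystander: small valve with a blue handwheel on top, 80 mm long, 70 mm across the wheel, 67 mm high. Origin: centre of the underside.
- carton: Bystander: cardboard carton 130 (x) x 85 (y) x 70 mm high. Origin: centre of the underside.
- fitting: Bystander: small upright brass fitting, 26 mm across, 44 mm high. Origin: centre of the underside.
- adaptor: Bystander: small upright steel pipe adaptor, 36 mm across, 38 mm high, beyond the corner of the stop. Origin: centre of the underside.
- wrench: Bystander: steel wrench 200 mm long lying flat beyond the long rail, along its own x. Origin: underside, near the middle.
There are look-alikes about, which are no part of the job. What is shaped like the regulator but purple is not meant.

How it is judged (in metres and radians):
At the end, for the whole second after the job is handed in: The regulator stands upright and still on the bench (tilt under 0.03 rad), its sides square with the rails within 0.045 rad and its centre within 3.5 mm of touching each of the two rails (x of regulator in the frame of stop between -0.0485 and -0.0425 m and y of regulator in the frame of stop between -0.0485 and -0.0425 m and (angle between the x axis of regulator and the x axis of stop, either way round below 0.045 rad or angle between the x axis of regulator and the y axis of stop, either way round below 0.045 rad) and angle between regulator's own z axis and vertical below 0.03 rad and height (world z) of regulator below 0.003 m and linear speed of regulator below 0.01 m/s).
It fails at once if the regulator is lifted off the bench (more than 6 mm) (height (world z) of regulator above 0.006 m).
It fails at once if the regulator is tipped by more than 0.15 rad (angle between regulator's own z axis and vertical above 0.15 rad).
It fails at once if another part on the bench (round-based regulator, gauge, handwheel valve, carton, fitting, adaptor or wrench) is moved by more than 15 mm (distance of any of round_regulator, gauge, gate_valve, carton, fitting, adaptor, wrench from where it was at the start of the episode above 0.015 m).
It also fails if it takes over 48 s, if anything falls off the work surface, if the arm or the gripper's body presses on something with over 40 N, if the wrist force passes 120 N, or if a joint passes its speed limit or range.

### The arm

A 7-joint arm with a two-finger parallel gripper is mounted at the origin on the work surface. World frame = base frame: x ahead of the robot, y to its left, z up, the work surface at z = 0. Lengths are in m, angles in degrees, forces in N, time in s.
With the tool pointing down it reaches from about 0.35 to 0.775 m from the base axis. Payload 3.1 kg.
Tool frame: the origin (TCP) lies on the centre line of the jaws, within the pads' length; the fingertips stand 17 mm ahead of it and the grasp point (between the pads) lies 2 mm behind it (robot.tip_reach is the distance from the TCP to the fingertips, in m); z points along the fingers, y is the line along which they close (so a half turn about z gives the same grasp; the last joint's range is limited). The gripper opens to 85 mm and grips with 20 to 120 N. Pads are 22 mm wide; open, the fingers measure 114 mm over their backs; the gripper's body (76 mm by 85 mm) begins 54 mm behind the grasp point. The pads swing forward as they close: fully open they stand 13 mm farther back than shut.
Start: joints at [69.861, 17.813, 0.802, 86.603, -0.252, 75.585, -1.558], TCP at [0.168, -0.524, 0.248] pointing down, gripper open.
Joint ranges: [-154.91, 154.91], [-16.99, 109.72], [-72.82, 74.43], [7.12, 147.25], [-82.49, 262.49], [11.32, 116.49], [-174.64, 174.64]. Speed limits (degrees/s): [159.86, 159.86, 180, 180, 180, 180, 180].

### API

Orientations are given as [roll, pitch, yaw] about the fixed x, y, z axes, in that order (R = Rz(yaw) Ry(pitch) Rx(roll)).
In Python, from station import robot, fingers, vision, workorder, recognise gives the robot as it stands. Calls block until the motion is done:
- robot.move_to(position, orientation): joint-space move of the TCP to a pose.
- robot.line_to(position, orientation=None, velocity=0.15, f_stop=None): straight line of the TCP; orientation=None keeps the orientation; velocity is the mean speed in m/s. With f_stop (N) it stops when the force on the tool has changed by that much, and returns True; else False.
- robot.move_j(angles): joint-space move.
- fingers.gripper_to(opening, force=None): opening from 0.0 (shut) to 1.0 (fully open); force is the grip in N (None keeps the last); returns when the fingers have stopped.
- robot.pause(seconds).
- robot.inverse_kinematics(position, orientation): joint angles nearest the present ones, or None.
- vision.grab_frame(name): name is "scene" or "top"; returns the picture (400x640x3 uint8, red, green, blue); there is no depth.
- vision.calibration(name): a dict with "mtx" (3x3 intrinsics, pixels), "k1" (the pictures are not rectified: a ray, as slopes to the right and down, at radius r is drawn at 1 + k1 r^2 times it, then the intrinsics apply), "extrinsics" (4x4, takes a point from world to camera coordinates). Camera axes: x right, y up, looking along -z (the intrinsics and any distortion apply to the point x, -y, -z); pixel columns grow to the right and rows downward; lengths in m; the calibration is good to about 2 mm. A picture is of the moment at which its call begins. calibration takes no time and is no camera call.
A pose or a line that the arm cannot do raises robot.PlanningError and nothing moves.
- workorder.close_job(): hands the job in; it is judged then, once.
Trained networks look in the newest picture that a camera, given by its name, has taken for a name from the list of things; names that differ only in an ending like _2 or _b are one class to them, and where a whole thing is asked for, a point or a joint stands for the part that bears it (a point fixed in the world has none). Each returns a list of dicts, best first, with "p" (0 to 1); they miss things now and then, are a little off and sometimes report something else, mostly with a low value. They report only what shows in the picture. A call takes as long as a camera call. They do not tell look-alikes from the thing itself.
- recognise(label, camera): "rect" ([centre column, centre row, width, height] in pixels, round what is visible of it).
Readings, each from a call of its own:
- robot.current_time_s(): time.
- robot.current_joint_positions(): joint angles.
- robot.current_dq(): joint speeds.
- robot.current_joint_torque(): joint torques, N m.
- robot.current_tool_pos(): TCP position.
- robot.current_eef_rot(): TCP orientation.
- robot.current_contact_force(): force on the tool from outside, world axes, zero at the start.
- robot.current_torque(): the same for the moment, N m.
- robot.current_finger_gap(): opening from 0.0 (shut) to 1.0 (fully open).
- robot.current_gripper_force(): force on a finger pad.
Only numpy, scipy, OpenCV 4.12 (cv2) and the standard library are available. Lean on these libraries where they do the work, as an engineer would, in place of code of your own. Each camera call takes 0.05 s, during which the arm holds its last target. There are 200 camera calls.

## Working session

There is one attempt and no reset: what is moved stays moved. The work goes in short steps, each a Python script; the robot and the scene stay as the last script left them, time stands still between calls to the robot, and variables do not carry over. Pictures are saved under pics/ and viewed, at most 10 in all, crops included, and the job is handed in when it is done.

```bash
mkdir -p pics; cat > h.py <<'E'
import numpy as np,cv2
from station import robot,fingers,vision,workorder,recognise
def pix2w(cam,uv,z):
    c=vision.calibration(cam);K=np.array(c["mtx"]);E=np.array(c["extrinsics"]);k=c["k1"]
    d=(np.array(uv,float)-K[:2,2])/[K[0,0],K[1,1]]
    s=d.copy()
    for _ in range(30): s=d/(1+k*(s@s))
    r=E[:3,:3].T@np.array([s[0],-s[1],-1]);o=-E[:3,:3].T@E[:3,3]
    return o+r*(z-o[2])/r[2]
def w2pix(cam,p):
    c=vision.calibration(cam);K=np.array(c["mtx"]);E=np.array(c["extrinsics"]);k=c["k1"]
    q=E[:3,:3]@np.array(p,float)+E[:3,3];s=np.array([q[0],-q[1]])/-q[2]
    s=s*(1+k*(s@s));return s*[K[0,0],K[1,1]]+K[:2,2]
def snap(cam,name):
    im=vision.grab_frame(cam);cv2.imwrite(f"pics/{name}.png",im[:,:,::-1]);return im
E
python3 - <<'E'
from h import *
a=snap("top","t0");b=snap("scene","s0")
for n in ["regulator","stop","round_regulator","gauge","gate_valve","carton","fitting","adaptor","wrench"]:
    for c in ["top","scene"]:
        print(n,c,[(np.round(d["rect"]).astype(int).tolist(),round(d["p"],2)) for d in recognise(n,c)])
print(vision.calibration("top"),robot.current_time_s(),robot.current_eef_rot())
E
```

```text
regulator top [([449, 298, 45, 40], 0.91), ([330, 219, 39, 42], 0.79), ([384, 267, 48, 45], 0.79)]
regulator scene [([298, 200, 39, 43], 0.95), ([252, 172, 40, 36], 0.91), ([196, 152, 42, 37], 0.9)]
stop top [([340, 94, 15, 75], 0.33)]
stop scene [([289, 247, 142, 48], 0.84), ([372, 182, 29, 30], 0.62)]
round_regulator top [([442, 205, 35, 33], 0.65)]
round_regulator scene [([184, 211, 33, 40], 0.96)]
gauge top []
gauge scene [([370, 184, 28, 29], 0.62)]
gate_valve top [([198, 169, 29, 29], 0.61)]
gate_valve scene [([441, 231, 32, 38], 0.92)]
carton top [([170, 240, 42, 50], 0.8)]
carton scene [([446, 182, 49, 52], 0.63)]
fitting top []
fitting scene [([369, 183, 28, 32], 0.22)]
adaptor top [([253, 113, 8, 15], 0.59)]
adaptor scene [([286, 321, 18, 87], 0.63), ([391, 296, 16, 24], 0.56)]
wrench top [([339, 95, 19, 73], 0.85)]
wrench scene [([287, 317, 17, 80], 0.61)]
{'mtx': array([[470.29911817,   0.        , 319.02685377],
       [  0.        , 470.29911817, 199.27603351],
       [  0.        ,   0.        ,   1.        ]]), 'k1': -0.12376812946500101, 'extrinsics': array([[-0.0265913 , -0.99935201,  0.02425842,  0.0298388 ],
       [ 0.99751719, -0.02494383,  0.06585786, -0.52961002],
       [-0.06521009,  0.02594944,  0.9975341 , -1.17800112],
       [ 0.        ,  0.        ,  0.        ,  1.        ]])} 1.0 [1.79996733e+02 7.85992968e-04 1.77557054e+01]
```

View pics/t0.png

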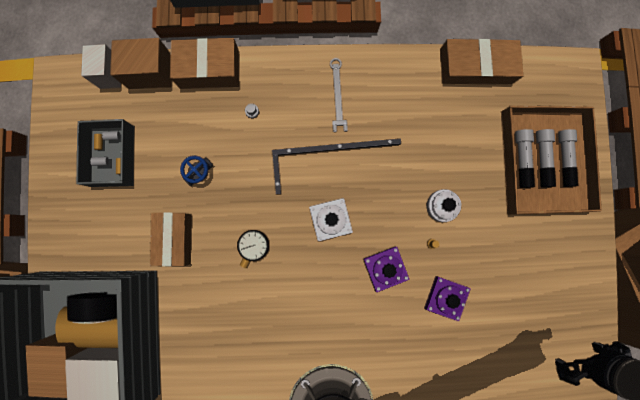

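View pics/s0.png

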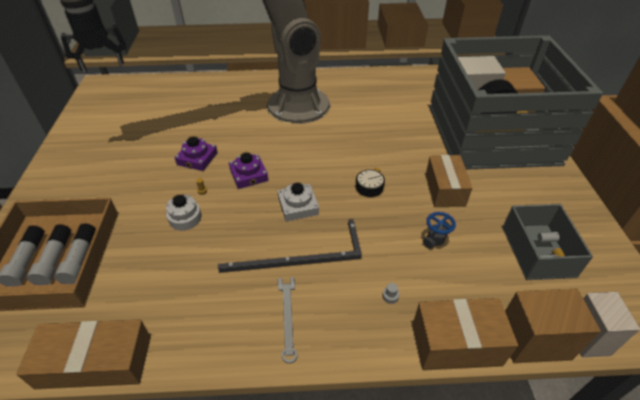

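Candidates for the regulator in the top picture are silver square (330,219), purple squares (384,267) and (449,298), and the silver round-footed one (442,205). The one at (330,219) fits: plain aluminium, square foot, in front of the long rail. I'll confirm that in an enlarged crop and measure it there.

```bash
python3 - <<'E'
from h import *
im=cv2.imread("pics/t0.png")
c=im[130:260,255:415];cv2.imwrite("pics/c0.png",cv2.resize(c,None,fx=4.6,fy=4.6,interpolation=cv2.INTER_CUBIC))
hsv=cv2.cvtColor(im,cv2.COLOR_BGR2HSV)
m=((hsv[:,:,1]<60)&(hsv[:,:,2]>120)).astype(np.uint8);mm=np.zeros_like(m);mm[190:250,300:360]=m[190:250,300:360]
pts=np.argwhere(mm)[:,::-1].astype(np.float32);r=cv2.minAreaRect(pts);print("reg",r,len(pts))
print([pix2w("top",p,.03).round(4).tolist() for p in cv2.boxPoints(r)])
d=((hsv[:,:,2]<95)&(hsv[:,:,1]<110)).astype(np.uint8);dd=np.zeros_like(d);dd[133:200,262:410]=d[133:200,262:410]
n,l,s,_=cv2.connectedComponentsWithStats(dd);i=1+s[1:,4].argmax();print(s[i])
k=l==i
# rail edges: inner face edge of long rail (lower), of short rail (right side)
for col in (295,315,350,370,390): 
    rr=np.where(k[:,col])[0];print("L",col,rr.min(),rr.max(),pix2w("top",(col,rr.max()+.5),.02)[:2].round(4),pix2w("top",(col,rr.min()-.5),.02)[:2].round(4))
for row in (163,168,173,178,188):
    cc=np.where(k[row])[0];print("S",row,cc.min(),cc.max(),pix2w("top",(cc.max()+.5,row),.02)[:2].round(4),pix2w("top",(cc.min()-.5,row),.02)[:2].round(4))
E
```

```text
reg ((330.4117736816406, 219.14707946777344), (35.89527130126953, 36.1378059387207), 75.96376037597656) 1147
[[0.5128, 0.0433, 0.03], [0.5327, -0.0455, 0.03], [0.4446, -0.0648, 0.03], [0.4251, 0.0238, 0.03]]
[272 139 129  44 884]
L 295 148 153 [0.6486 0.0744] [0.6641 0.0741]
L 315 146 151 [0.6526 0.0233] [0.6681 0.0229]
L 350 143 148 [ 0.6584 -0.0666] [ 0.674  -0.0671]
L 370 141 146 [ 0.6625 -0.1183] [ 0.6782 -0.1189]
L 390 144 145 [ 0.6642 -0.1702] [ 0.6694 -0.1704]
S 163 274 277 [0.6252 0.1195] [0.6255 0.1297]
S 168 274 278 [0.6123 0.1172] [0.6126 0.13  ]
S 173 274 278 [0.5995 0.1175] [0.5998 0.1302]
S 178 275 279 [0.5867 0.1152] [0.587  0.1279]Traceback (most recent call last):
  File "<stdin>", line 15, in <module>
    return umr_minimum(a, axis, None, out, keepdims, initial, where)
ValueError: zero-size array to reduction operation minimum which has no identity
```

View pics/c0.png

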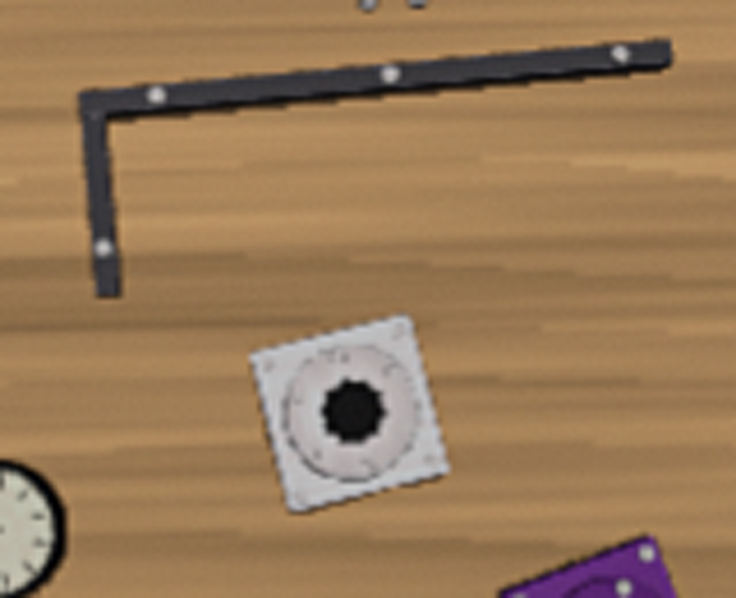

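The enlarged crop shows a silver foot with a square outline at about (330,219) and the stop's inside corner at about (278,155), so this is the right part. First push goes towards the long rail, with two fingertips so it squares up.

```bash
cat >> h.py <<'E'
A=np.radians(4.1);C=np.array([.646,.121])
Rs=np.array([[np.cos(A),-np.sin(A)],[np.sin(A),np.cos(A)]])
def S(x,y,z): return [*(C+Rs@[x,y]),z]
def inS(p): return (Rs.T@(np.array(p)[:2]-C)).round(4)
Z=.030
E
python3 - <<'E'
from h import *
print("tip",robot.tip_reach,"reg",inS([.479,-.0108]))
o=[180,0,4.1]; y=-.120
fingers.gripper_to(0.45)
robot.move_to(S(-.176-.095,y,.17),o)
robot.line_to(S(-.176-.095,y,Z),velocity=.15)
print(robot.current_contact_force().round(1),robot.current_time_s())
print(robot.line_to(S(-.135,y,Z),velocity=.07,f_stop=25),inS(robot.current_tool_pos()))
print(robot.line_to(S(-.07,y,Z),velocity=.035,f_stop=15),inS(robot.current_tool_pos()),robot.current_contact_force().round(1))
robot.line_to([*(np.array(robot.current_tool_pos())-[*(Rs@[.04,0]),0])],velocity=.12)
robot.line_to([*robot.current_tool_pos()[:2],.15],velocity=.25)
print(robot.current_time_s(),robot.current_joint_positions())
for w in (94.1,-85.9): print(w,robot.inverse_kinematics(S(-.045,-.21,.15),[180,0,w]))
snap("top","t1")
E
```

```text
tip 0.017 reg [-0.176  -0.1195]
[ 0.7 -0.5  0.6] 4.6083
False [-0.135 -0.12 ]
True [-0.0988 -0.1199] [ 0.2  0.1 -0.4]
8.9167 [ 26.02073467  22.95267303 -35.26699582  98.28567729  14.50249349
  64.15599067 -99.59723974]
94.1 [ 37.6554783   39.38691004 -50.80625849  81.27184929  30.80619824
  73.79484241 -11.15873431]
-85.9 [  15.66363801   30.81089908  -13.27383793   82.24399131    7.29818801
   67.78681752 -174.46210976]
```

```bash
python3 - <<'E'
import cv2
im=cv2.imread("pics/t1.png")[120:270,220:420];cv2.imwrite("pics/c1.png",cv2.resize(im,None,fx=3.8,fy=3.8,interpolation=cv2.INTER_CUBIC))
E
```

```text
(no output)
```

View pics/c1.png

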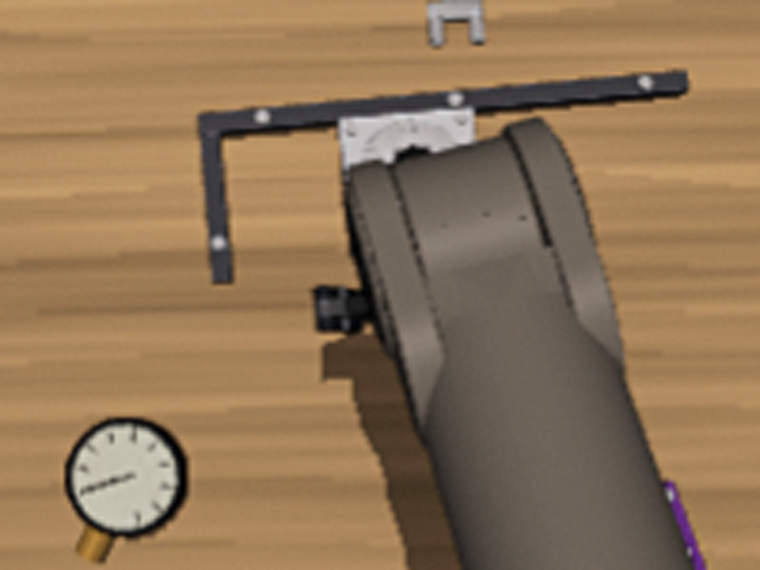

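The picture shows the regulator flush against the long rail, with its foot between columns 340 and 475 of the crop. Now I'll push it along the rail to the short one.

```bash
python3 - <<'E'
from h import *
o=[180,0,94.1]; x=-.050
fingers.gripper_to(0.35)
robot.move_to(S(x,-.215,.16),o)
robot.line_to(S(x,-.215,Z),velocity=.15)
print(robot.current_contact_force().round(1),robot.current_time_s())
print(robot.line_to(S(x,-.125,Z),velocity=.06,f_stop=25),inS(robot.current_tool_pos()))
print(robot.line_to(S(x,-.07,Z),velocity=.03,f_stop=16),inS(robot.current_tool_pos()),robot.current_contact_force().round(1))
robot.line_to([*(np.array(robot.current_tool_pos())-[*(Rs@[0,.04]),0])],velocity=.12)
robot.line_to([*robot.current_tool_pos()[:2],.15],velocity=.25)
print(robot.current_time_s())
im=snap("top","t2")[120:270,220:420,::-1];cv2.imwrite("pics/c2.png",cv2.resize(im,None,fx=3.8,fy=3.8,interpolation=cv2.INTER_CUBIC))
E
```

```text
[ 0.2 -1.1  0.8] 11.625
False [-0.0501 -0.1249]
True [-0.0506 -0.1014] [-0.4 -0.1 -0.3]
15.45
```

View pics/c2.png

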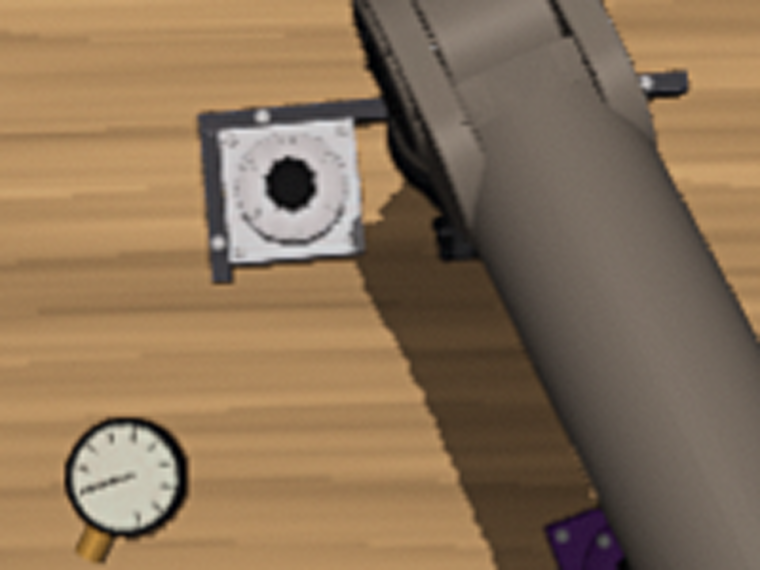

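The regulator sits in the corner, touching both rails (crop corner near (215,125)). One last light squaring push against the long rail, then I'll check from a clear view.

```bash
python3 - <<'E'
from h import *
o=[180,0,4.1]; y=-.047
robot.move_to(S(-.145,y,.16),o)
robot.line_to(S(-.145,y,Z),velocity=.15)
print(robot.line_to(S(-.07,y,Z),velocity=.03,f_stop=16),inS(robot.current_tool_pos()))
robot.line_to([*(np.array(robot.current_tool_pos())-[*(Rs@[.035,0]),0])],velocity=.12)
robot.line_to([*robot.current_tool_pos()[:2],.18],velocity=.25)
robot.move_to([.3,-.35,.25],[180,0,4.1])
print(robot.current_time_s())
im=snap("top","t3")
b=im[:,:,::-1].copy();hsv=cv2.cvtColor(b,cv2.COLOR_BGR2HSV)
m=((hsv[:,:,1]<60)&(hsv[:,:,2]>120)).astype(np.uint8)
n,l,s,_=cv2.connectedComponentsWithStats(m);i=l[175,285] or l[180,283]
m[:140]=0;m[200:]=0;m[:,:279]=0;m[:,325:]=0
n,l,s,_=cv2.connectedComponentsWithStats(m);i=1+s[1:,4].argmax()
r=cv2.minAreaRect(np.argwhere(l==i)[:,::-1].astype(np.float32));bp=[pix2w("top",p,.03) for p in cv2.boxPoints(r)]
print(r,inS(np.mean(bp,0)),[np.degrees(np.arctan2(*(bp[(j+1)%4]-bp[j])[1::-1])).round(1) for j in range(4)])
c=b[120:270,220:420];cv2.imwrite("pics/c3.png",cv2.resize(c,None,fx=3.8,fy=3.8,interpolation=cv2.INTER_CUBIC))
E
```

```text
True [-0.0985 -0.0472]
22.4333
((296.2868957519531, 169.65574645996094), (35.03733444213867, 35.94268798828125), 84.80557250976562) [-0.0436 -0.0461] [np.float64(-86.1), np.float64(-176.3), np.float64(93.8), np.float64(4.0)]
```

View pics/c3.png

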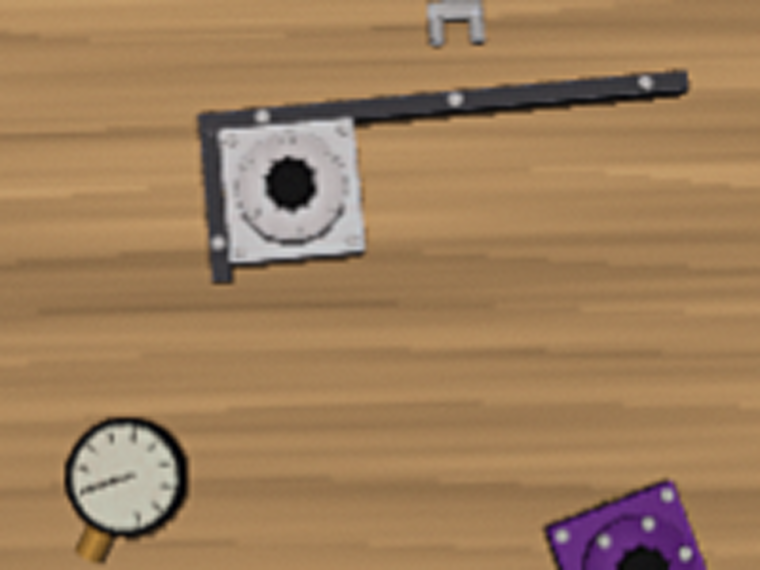

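The clear view shows the regulator flush with both rails, at (-44, -46) mm and 4.0° against the stop's 4.1°. The hand is clear.

```bash
python3 -c "
from h import *
print(workorder.close_job())"
```

```text
the job is handed in; nothing more can be done
None
```

The regulator stands in the inside corner of the stop, flush with both rails by camera (about 1 mm from nominal, 0.1° off square); the hand is clear and the job was handed in after about 22.5 s, with no verdict returned.

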